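# Lock the red barrel chuck into the bayonet base

### The job

Set up the pencil jig: pick up the chuck with the red grip, push it fully down into the square bayonet socket with its two lugs through the slot, then twist it a quarter turn clockwise (seen from above) so that it is locked, and let go. Leave the chuck with the green grip and the blue cup where they stand.

Things in the scene. Friction and masses are not known exactly. Their poses are not given: they have to be found in the camera images.
- red_chuck: Chuck to fit, 71 mm tall, 0.13-0.27 kg, upright, loose. Origin: centre of underside, z up. From below: steel lug bar along x (60 x 10 mm, z 0-8 mm; its ends are the lugs); round spigot 26 mm wide, to z 27; round flange 50 mm wide, z 26-31; flat-sided red acrylic grip, 42 mm along x (as the lugs), 26 mm along y, z 31-71: grip it across the 26 mm. Same after a half turn.
- socket: Square block 100 x 100 x 30 mm, fixed. Origin: centre of underside, z up. Top plate z 22-30 mm with 38 mm square centre hole and lug slot along x, 72 x 26 mm (blue dots at its ends). Chamber below; the chuck sits on its floor, z 6, flange 2 mm above plate. There it turns freely, clockwise only, till lugs lie along y (red dots), stop a few degrees beyond. Same after a half turn.
- green_chuck: A chuck of the same shape and size with a green grip, loose; not wanted. Origin: centre of its underside, z up.
- cup: Squat blue ceramic cup, 72 mm across the rim, 60 mm tall, loose. Origin: centre of its underside, z up.
Mind the look-alikes: they are no part of the job. Several things look just like the red_chuck: the one meant starts farthest to the robot's right.

How it is judged:
On the way:
1. the red chuck is pushed down into the socket with its lugs through the slot, not yet turned (z of red_chuck in the frame of socket below 0.016 m and horizontal distance between red_chuck and socket below 0.014 m and angle between the x axis of red_chuck and the x axis of socket, either way round below 0.5 rad), for 0.1 s.
At the end, for the whole second after the job is handed in: The red chuck stands at rest and upright (within 8 degrees) on the socket's floor (its underside less than 12 mm above the socket's underside), within 14 mm of the socket's axis, with its lugs within 20 degrees of square to the slot, and is released (z of red_chuck in the frame of socket below 0.012 m and horizontal distance between red_chuck and socket below 0.014 m and angle between the x axis of red_chuck and the x axis of socket, either way round above 1.22 rad and angle between red_chuck's own z axis and vertical below 0.15 rad and linear speed of red_chuck below 0.02 m/s); the robot touches nothing.
It fails at once if the green chuck is moved by more than 30 mm or knocked over (distance of green_chuck from where it was at the start of the episode above 0.03 m or angle between green_chuck's own z axis and vertical above 0.5 rad).
It fails at once if the blue cup is moved by more than 30 mm or knocked over (distance of cup from where it was at the start of the episode above 0.03 m or angle between cup's own z axis and vertical above 0.5 rad).
It also fails if it takes over 42 s, if anything falls off the work surface, if the arm or the gripper's body presses on something with over 40 N, if the wrist force passes 120 N, or if a joint passes its speed limit or range.

### The arm

A 7-joint arm with a two-finger parallel gripper is mounted at the origin on the work surface. World frame = base frame: x ahead of the robot, y to its left, z up, the work surface at z = 0. Lengths are in m, angles in rad, forces in N, time in s.
With the tool pointing down it reaches from about 0.35 to 0.9 m from the base axis. Payload 19.9 kg.
Tool frame: the origin (TCP) lies at the very end of the fingers, on their centre line; the grasp point (between the pads) lies 19 mm behind it; z points along the fingers, x is the direction in which the jaws open and shut, and the axes are right-handed (so a half turn about z gives the same grasp; the last joint's range is limited). The gripper opens to 85 mm and grips with 20 to 120 N. Pads are 22 mm wide; open, the fingers measure 114 mm over their backs; the gripper's body (76 mm by 85 mm) begins 54 mm behind the grasp point. The pads swing forward as they close: fully open they stand 13 mm farther back than shut.
Start: joints at [1.192, 0.417, -0.01, 1.614, 0.005, 1.111, -0.053], TCP at [0.207, -0.59, 0.231] pointing down, gripper open.
Joint ranges: [-2.81, 2.81], [-0.39, 2.02], [-1.27, 1.25], [0.06, 2.57], [-1.19, 4.33], [0.19, 2], [-2.82, 2.82]. Speed limits (rad/s): [1.89, 1.89, 2.39, 2.39, 3.01, 3.01, 3.01].

### API

Orientations are given as a rotation vector (axis times angle).
In Python, from cell import robot gives the robot as it stands. The module is installed in compiled form; this text tells all that it offers.
- The arm moves only by the shell command python3 -m handwheel 'ROWS'. ROWS is JSON, a list of rows, each a list of 7 numbers: the shift along the tool's x, y, z in units of 40 mm (1.0 is 40 mm), then the turn, a rotation vector about the tool's x, y, z in rad, then the closure, from -1 (fully open) to 1 (shut). In form: [[dx, dy, dz, ax, ay, az, claw], ...]. A call has 1 to 20 rows; each row shifts and turns the commanded pose from where the row before left it, along the tool's axes as they then stand; what a row does not reach is not made up. A row lasts 1/12 s, in which the tool goes at most 41.7 mm and 7.16 degrees, less where a joint would pass 70% of its speed; a pose out of reach is approached as far as the arm can. A call is refused whole if a number of a shift passes 1 or a number of a turn 0.125, either way. A call with a gripper value outside its range is refused whole. The fingers move at their own pace and stop on an object; the grip force is fixed at half the most. Time passes only in rows, so rows that do not move let the fingers close. It gives the time, the measured TCP pose, the force and the opening at its end, in the units of the state.
- robot.get_obs(): the state, without advancing time (a new reading comes with each control period).
- robot.capture(name): name is "scene" or "side" or "wrist"; returns the picture (384x512x3 uint8, red, green, blue); there is no depth.
- robot.camera_model(name): a dict with "fx", "fy", "cx", "cy" (pixels), "world_to_cam" (4x4, takes a point from world to camera coordinates). Camera axes: x right, y up, looking along -z (the intrinsics and any distortion apply to the point x, -y, -z); pixel columns grow to the right and rows downward; lengths in m; the calibration is good to about 2 mm. A picture is of the moment at which its call begins: read the wrist's pose just before it. camera_model takes no time and is no camera call; for the wrist camera it gives the pose at the moment of the call.
- robot.finish_job(): hands the job in, once; it reports no verdict.
The state is a dict: "time": time; "q": joint angles; "qvel": joint speeds; "joint_torque": joint torques, N m; "tool_pos": TCP position; "tcp_rot": TCP orientation; "ft_force": force on the tool from outside, world axes, zero at the start; "moment": the same for the moment, N m; "opening": opening from 0.0 (shut) to 1.0 (fully open).
Only numpy, scipy, OpenCV 4.12 (cv2) and the standard library are available. Lean on these libraries where they do the work, as an engineer would, in place of code of your own. Each camera call takes 0.05 s, during which the arm holds its last target. There are 200 camera calls.

## Working session

There is one attempt and no reset: what is moved stays moved. The work goes in short steps, Python scripts to look and compute and a shell command to move; the robot and the scene stay as the last step left them, time stands still between calls to the robot, and variables do not carry over. Pictures are saved under pics/ and viewed, about 8 in all and at most 12, crops included, and the job is handed in when it is done.

```bash
mkdir -p pics
cat > h.py <<'E'
from cell import robot
import numpy as np, cv2
from scipy.spatial.transform import Rotation as R
def ray(cam,u,v):
    T=cam["world_to_cam"]; T=np.array(T); Ri=T[:3,:3].T; o=-Ri@T[:3,3]
    d=Ri@np.array([(u-cam["cx"])/cam["fx"],-(v-cam["cy"])/cam["fy"],-1.])
    return o,d
def onz(cam,u,v,z):
    o,d=ray(cam,u,v); return o+d*(z-o[2])/d[2]
def proj(cam,p):
    c=np.array(cam["world_to_cam"])@np.r_[p,1]
    return cam["cx"]+cam["fx"]*c[0]/-c[2], cam["cy"]-cam["fy"]*c[1]/-c[2]
def save(n,img): cv2.imwrite(f"pics/{n}.png",img[...,::-1])
E
python3 - <<'E'
from h import *
o=robot.get_obs(); print(o["time"],o["tool_pos"],R.from_rotvec(o["tcp_rot"]).as_matrix().round(3),o["opening"])
a=robot.capture("scene");b=robot.capture("side")
np.save("a.npy",a);np.save("b.npy",b)
for n in("scene","side"):
    c=robot.camera_model(n); print(c)
save("s1",a); save("d1",b)
E
```

```text
0.0 [ 0.20641627 -0.58953921  0.23065249] [[ 0.33  -0.944 -0.001]
 [-0.944 -0.33   0.001]
 [-0.001  0.    -1.   ]] 0.9996739531064571
{'fx': 454.6752953814408, 'fy': 454.6752953814408, 'cx': 256.24137920586014, 'cy': 187.54698367299918, 'world_to_cam': array([[ 0.87335028,  0.48670403, -0.0194544 , -0.5236495 ],
       [-0.33413478,  0.62768201,  0.70311397,  0.0440149 ],
       [ 0.35441958, -0.60756439,  0.710811  , -1.21101793],
       [ 0.        ,  0.        ,  0.        ,  1.        ]])}
{'fx': 417.4826074849842, 'fy': 417.4826074849842, 'cx': 253.58794588550316, 'cy': 197.88075644501907, 'world_to_cam': array([[-0.90586637, -0.42324237, -0.01649283,  0.52297639],
       [ 0.19551284, -0.45236388,  0.87013887, -0.0608574 ],
       [-0.3757404 ,  0.78500498,  0.49253055, -0.8388828 ],
       [ 0.        ,  0.        ,  0.        ,  1.        ]])}
```

View pics/s1.png

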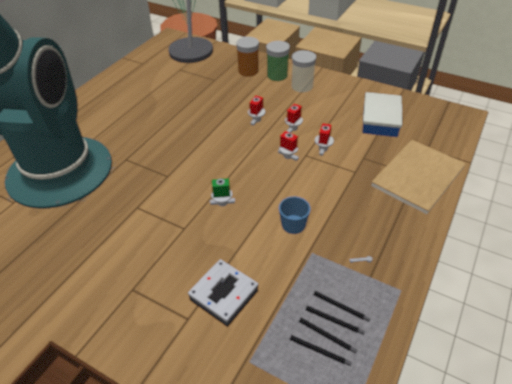

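View pics/d1.png

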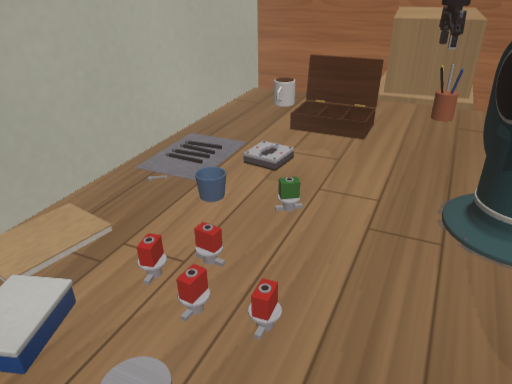

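Scene picture: four red chucks at about (257,103), (294,114), (289,142), (325,134). Green is at (221,188), the cup at (294,215) and the socket at (224,290). In the side picture the reds are at (150,250), (208,238), (193,285), (265,298). Next I'll compute their positions.

Run:
```python
from h import *
for n,f in(("scene","a"),("side","b")):
    im=np.load(f+".npy"); c=robot.camera_model(n); hsv=cv2.cvtColor(im,cv2.COLOR_RGB2HSV)
    H,S,V=[hsv[...,i].astype(int) for i in range(3)]
    for col,m,z in(("red",((H<6)|(H>174))&(S>190)&(V>80),.051),("green",(H>50)&(H<75)&(S>150),.051),("blue",(H>100)&(H<116)&(S>120),.03)):
        k,l,st,ce=cv2.connectedComponentsWithStats(m.astype(np.uint8))
        for i in range(1,k):
            if st[i,4]>40: print(n,col,ce[i].round(1),st[i,4],onz(c,*ce[i],z).round(3))
im=np.load("a.npy")
x=cv2.resize(im[250:330,180:270],None,fx=6,fy=6,interpolation=cv2.INTER_CUBIC)
im=np.load("b.npy")
y=cv2.resize(im[135:170,240:300],None,fx=5,fy=5,interpolation=cv2.INTER_CUBIC)
out=np.zeros((480+175,540,3),np.uint8)
save("sock",x)
```

```text
scene red [255.5 106. ] 115 [0.355 0.437 0.051]
scene red [293.3 114.3] 125 [0.469 0.451 0.051]
scene red [323.9 135.8] 95 [0.583 0.403 0.051]
scene red [288.3 141.8] 173 [0.51  0.336 0.051]
scene green [220.5 189. ] 164 [0.445 0.104 0.051]
scene blue [380.5 130. ] 245 [0.702 0.524 0.03 ]
side red [212.8 231.1] 50 [0.51  0.317 0.051]
side red [147.5 243.5] 131 [0.595 0.396 0.051]
side red [144.8 258.9] 78 [0.572 0.433 0.051]
side red [190.6 275.2] 152 [0.48  0.438 0.051]
side red [264.7 290.8] 203 [0.361 0.423 0.051]
side blue [ 28.5 350.4] 1028 [0.61  0.635 0.03 ]
```

View pics/sock.png

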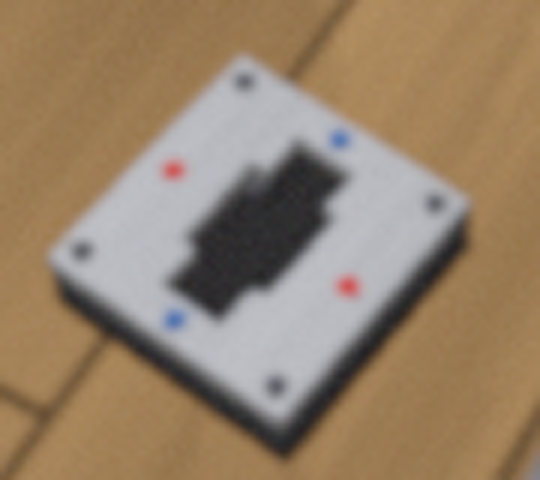

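Going by y (0.437, 0.451, 0.403, 0.336), the red chuck farthest to the right is the one at scene (288,142), roughly (0.51, 0.33). The crop shows the socket's blue dots at crop pixels (340,139) and (176,320) and the red dots at (173,170) and (348,287). I'll move over the chuck now for a close look.

```bash
python3 -m handwheel '[[-0.575,-0.68,0,0,0,0,-1],[-0.575,-0.68,0,0,0,0,-1],[-0.575,-0.68,0,0,0,0,-1],[-0.575,-0.68,0,0,0,0,-1],[-0.575,-0.68,0,0,0,0,-1],[-0.575,-0.68,0,0,0,0,-1],[-0.575,-0.68,0,0,0,0,-1],[-0.575,-0.68,0,0,0,0,-1],[-0.575,-0.68,0,0,0,0,-1],[-0.575,-0.68,0,0,0,0,-1],[-0.575,-0.68,0,0,0,0,-1],[-0.575,-0.68,0,0,0,0,-1],[-0.575,-0.68,0,0,0,0,-1],[-0.575,-0.68,0,0,0,0,-1]]'
python3 -m handwheel '[[-0.82,-0.375,0,0,0,0,-1],[-0.82,-0.375,0,0,0,0,-1],[-0.82,-0.375,0,0,0,0,-1],[-0.82,-0.375,0,0,0,0,-1],[-0.82,-0.375,0,0,0,0,-1],[-0.82,-0.375,0,0,0,0,-1],[-0.82,-0.375,0,0,0,0,-1],[-0.82,-0.375,0,0,0,0,-1],[-0.82,-0.375,0,0,0,0,-1],[-0.82,-0.375,0,0,0,0,-1],[-0.82,-0.375,0,0,0,0,-1],[-0.82,-0.375,0,0,0,0,-1],[0,0,0,0,0,0,-1]]'
python3 - <<'E'
from h import *
c=robot.camera_model("scene")
P=[onz(c,(u+.5)/6-.5+180,(v+.5)/6-.5+250,.03) for u,v in((340,139),(176,320),(173,170),(348,287))]
print(np.round(P,3),np.mean(P,0)); print("slot deg",np.degrees(np.arctan2(*(P[0]-P[1])[1::-1])),"reds",np.degrees(np.arctan2(*(P[2]-P[3])[1::-1])))
print("cup",onz(c,294,203,.06))
o=robot.get_obs(); w=robot.camera_model("wrist"); im=robot.capture("wrist"); save("w1",im)
print(o["time"],o["tool_pos"],R.from_rotvec(o["tcp_rot"]).as_matrix().round(3))
T=np.array(w["world_to_cam"]); print("cam",-T[:3,:3].T@T[:3,3],T[:3,:3].round(2),w["fx"]); print(proj(w,[.51,.336,.06]),proj(w,[.51,.33,0.06]))
E
```

```text
time: 1.27
tool_pos: [0.4599, -0.1585, 0.2313]
tcp_rot: [2.562, -1.818, -0.0]
ft_force: [1.1, -0.2, 0.3]
opening: 0.997
time: 2.35
tool_pos: [0.4979, 0.2777, 0.2311]
tcp_rot: [-2.567, 1.808, 0.004]
ft_force: [-0.4, 0.2, 0.6]
opening: 0.998
[[ 0.591 -0.069  0.03 ]
 [ 0.58  -0.155  0.03 ]
 [ 0.548 -0.107  0.03 ]
 [ 0.623 -0.117  0.03 ]] [ 0.58574645 -0.11193916  0.03      ]
slot deg 82.60323715437534 reds 172.12721892960312
cup [0.62213107 0.13798282 0.06      ]
2.35 [0.49791247 0.27765328 0.23110977] [[ 0.337 -0.942 -0.001]
 [-0.942 -0.337  0.003]
 [-0.003 -0.    -1.   ]]
cam [0.56750247 0.3030164  0.37267476] [[ 0.34 -0.94 -0.  ]
 [ 0.9   0.32 -0.29]
 [ 0.27  0.09  0.96]] 286.9557377703513
(np.float64(210.1512479360895), np.float64(149.37510527991938)) (np.float64(215.42161481355834), np.float64(151.23798144439988))
```

View pics/w1.png

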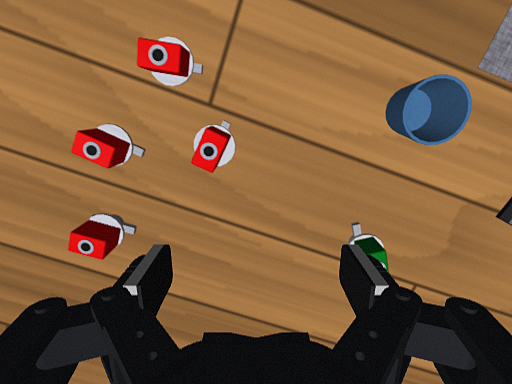

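The wrist picture shows the target at (209,151), with its lug tip at (226,126) and its grip lying along that line. The other reds are at (158,55), (92,150) and (86,246), the cup is at (428,110) and the green chuck at (367,250). I'll measure the target.

Run:
```python
from h import *
o=robot.get_obs(); w=robot.camera_model("wrist"); im=cv2.imread("pics/w1.png")[...,::-1]
hsv=cv2.cvtColor(np.ascontiguousarray(im),cv2.COLOR_RGB2HSV);H,S,V=[hsv[...,i].astype(int) for i in range(3)]
m=(((H<6)|(H>174))&(S>190)&(V>200)).astype(np.uint8)
k,l,st,ce=cv2.connectedComponentsWithStats(m); i=min(range(1,k),key=lambda i:np.hypot(*(ce[i]-[209,151]))); print(ce[i],st[i])
cn=max(cv2.findContours((l==i).astype(np.uint8),0,2)[0],key=cv2.contourArea)[:,0]
pts=np.array([onz(w,*p,.071)[:2] for p in cn.astype(float)],np.float32)
r=cv2.minAreaRect(pts); bp=cv2.boxPoints(r); e=[bp[1]-bp[0],bp[2]-bp[1]]; L=max(e,key=np.linalg.norm)
print("top rect",r,"lug deg",np.degrees(np.arctan2(L[1],L[0])),"ring",onz(w,209,151,.071),"lugtip",onz(w,226,125,.006),onz(w,214.5,146,.031))
M=R.from_rotvec(o["tcp_rot"]).as_matrix(); print("toolx deg",np.degrees(np.arctan2(M[1,0],M[0,0])),o["q"].round(3))
```

```text
[208.44112769 149.90878939] [191 129  36  43 603]
top rect ((0.5105322599411011, 0.33276551961898804), (0.023728985339403152, 0.03955181688070297), 83.13532257080078) lug deg -6.864682 ring [0.51046229 0.33195984 0.071     ] lugtip [0.53605704 0.32834105 0.006     ] [0.51066744 0.33179895 0.031     ]
toolx deg -70.42289102349716 [-0.096  0.371 -0.578  1.741  0.222  1.096 -1.975]
```

The choice is red at scene (288,142), at (0.5105, 0.3325) with its lugs at -6.9°. I'll move above it, turn the jaws to -97°, lower part way and check.

```bash
python3 -m handwheel '[[-0.593,-0.38,0,0,0,0,-1],[-0.593,-0.38,0,0,0,0,-1],[0,0,0.5,0,0,0.115,-1],[0,0,0.5,0,0,0.115,-1],[0,0,0.5,0,0,0.115,-1],[0,0,0.5,0,0,0.115,-1],[0,0,0,0,0,0,-1],[0,0,0,0,0,0,-1]]'
python3 - <<'E'
from h import *
o=robot.get_obs(); w=robot.camera_model("wrist"); im=robot.capture("wrist"); save("w2",im)
M=R.from_rotvec(o["tcp_rot"]).as_matrix(); print(o["tool_pos"],M.round(3),"toolx deg",np.degrees(np.arctan2(M[1,0],M[0,0])),o["q"].round(3))
hsv=cv2.cvtColor(im,cv2.COLOR_RGB2HSV);H,S,V=[hsv[...,i].astype(int) for i in range(3)]
m=(((H<6)|(H>174))&(S>190)&(V>200)).astype(np.uint8)
k,l,st,ce=cv2.connectedComponentsWithStats(m); t=proj(w,[.5105,.3325,.071]); i=min(range(1,k),key=lambda i:np.hypot(*(ce[i]-t))); print(t,ce[i],st[i])
cn=max(cv2.findContours((l==i).astype(np.uint8),0,2)[0],key=cv2.contourArea)[:,0]
r=cv2.minAreaRect(np.array([onz(w,*p,.071)[:2] for p in cn.astype(float)],np.float32)); print(r)
E
```

```text
time: 3.07
tool_pos: [0.5121, 0.3249, 0.151]
tcp_rot: [2.083, -2.349, -0.0]
ft_force: [0.0, 0.9, 0.4]
opening: 0.999
[0.51208073 0.32493594 0.15097717] [[-0.12  -0.993 -0.001]
 [-0.993  0.12  -0.001]
 [ 0.001  0.001 -1.   ]] toolx deg -96.8675334743349 [-0.275  0.51  -0.453  1.72   0.261  0.973 -2.516]
(np.float64(247.6700331891252), np.float64(205.32945243396176)) [241.71368421 204.90631579] [227 183  30  46 950]
((0.5104772448539734, 0.3374533951282501), (0.023421406745910645, 0.03885645791888237), 83.15813446044922)
```

View pics/w2.png

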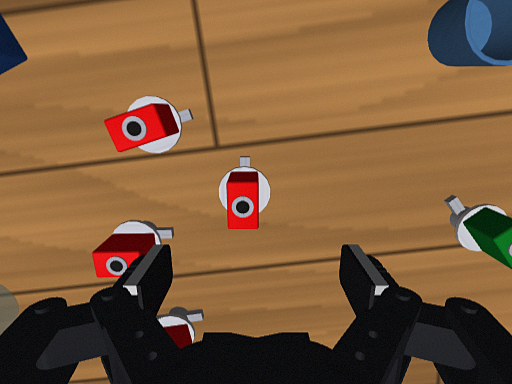

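The close view confirms the choice: the target is at (242,205) with its lug at (245,162), well clear of its neighbours at (135,128) and (118,262). I'll shift about 11 mm, lower and grip.

```bash
python3 -m handwheel '[[-0.268,0.073,0.4,0,0,0,-1],[0,0,0.7,0,0,0,-1],[0,0,0.7,0,0,0,-1],[0,0,0.6,0,0,0,-1],[0,0,0.475,0,0,0,-1],[0,0,0,0,0,0,-1],[0,0,0,0,0,0,1],[0,0,0,0,0,0,1],[0,0,0,0,0,0,1],[0,0,0,0,0,0,1],[0,0,0,0,0,0,1],[0,0,0,0,0,0,1],[0,0,0,0,0,0,1],[0,0,0,0,0,0,1]]'
```

```text
time: 4.28
tool_pos: [0.5114, 0.337, 0.0374]
tcp_rot: [-2.08, 2.353, -0.001]
ft_force: [-0.8, -2.0, 9.9]
opening: 0.295
```

Gripped: the opening is 25 mm. I'll lift and turn the lugs 89.5° counter-clockwise.

```bash
python3 -m handwheel '[[0,0,-0.4,0,0,0,1],[0,0,-0.8,0,0,0,1],[0,0,-0.9,0,0,0,1],[0,0,-0.9,0,0,0,1],[0,0,0,0,0,-0.12,1],[0,0,0,0,0,-0.12,1],[0,0,0,0,0,-0.12,1],[0,0,0,0,0,-0.12,1],[0,0,0,0,0,-0.12,1],[0,0,0,0,0,-0.12,1],[0,0,0,0,0,-0.12,1],[0,0,0,0,0,-0.12,1],[0,0,0,0,0,-0.12,1],[0,0,0,0,0,-0.12,1],[0,0,0,0,0,-0.12,1],[0,0,0,0,0,-0.12,1],[0,0,0,0,0,-0.12,1],[0,0,0,0,0,0,1]]'
python3 - <<'E'
from h import *
o=robot.get_obs(); M=R.from_rotvec(o["tcp_rot"]).as_matrix(); print(M.round(3),"toolx deg",np.degrees(np.arctan2(M[1,0],M[0,0])),o["q"].round(3))
for t in([.54,-.06],[.586,-.112]):
    d=np.r_[np.array(t)-o["tool_pos"][:2],0]; print((M.T@d/.04).round(3))
E
```

```text
time: 5.78
tool_pos: [0.5108, 0.3364, 0.1562]
tcp_rot: [3.135, -0.201, -0.001]
ft_force: [-0.1, 0.3, -3.4]
opening: 0.294
[[ 0.992 -0.128 -0.   ]
 [-0.128 -0.992 -0.   ]
 [-0.     0.    -1.   ]] toolx deg -7.3271872370297215 [-0.052  0.602 -0.802  1.696  0.487  1.055 -1.142]
[1.988e+00 9.735e+00 1.000e-03]
[ 3.295 10.878  0.   ]
```

The chuck is held and aligned. I'll move past the socket so that the wrist camera, which sits on the +y side, sees it clear of the held chuck.

```bash
python3 -m handwheel '[[0.224,0.839,0,0,0,0,1],[0.224,0.839,0,0,0,0,1],[0.224,0.839,0,0,0,0,1],[0.224,0.839,0,0,0,0,1],[0.224,0.839,0,0,0,0,1],[0.224,0.839,0,0,0,0,1],[0.224,0.839,0,0,0,0,1],[0.224,0.839,0,0,0,0,1],[0.224,0.839,0,0,0,0,1],[0.224,0.839,0,0,0,0,1],[0.224,0.839,0,0,0,0,1],[0.224,0.839,0,0,0,0,1],[0.224,0.839,0,0,0,0,1],[0.224,0.839,0,0,0,0,1],[0.224,0.839,0,0,0,0,1],[0,0,0,0,0,0,1],[0,0,0,0,0,0,1]]'
python3 - <<'E'
from h import *
o=robot.get_obs(); w=robot.camera_model("wrist"); im=robot.capture("wrist"); save("w3",im)
M=R.from_rotvec(o["tcp_rot"]).as_matrix(); print(o["tool_pos"],M.round(3),"toolx deg",np.degrees(np.arctan2(M[1,0],M[0,0])),o["q"].round(3))
hsv=cv2.cvtColor(im,cv2.COLOR_RGB2HSV);H,S,V=[hsv[...,i].astype(int) for i in range(3)]
for n,m in(("r",((H<8)|(H>172))&(S>130)&(V>80)),("b",(H>100)&(H<125)&(S>110))):
    k,l,st,ce=cv2.connectedComponentsWithStats(m.astype(np.uint8))
    for i in range(1,k):
        if st[i,4]>8: print(n,ce[i].round(1),st[i,4],onz(w,*ce[i],.03).round(4))
E
```

```text
time: 7.2
tool_pos: [0.5764, -0.1823, 0.156]
tcp_rot: [3.134, -0.222, -0.001]
ft_force: [-0.8, 1.4, -2.1]
opening: 0.297
[ 0.57638512 -0.18227293  0.15601968] [[ 0.99  -0.141 -0.   ]
 [-0.141 -0.99  -0.   ]
 [-0.     0.    -1.   ]] toolx deg -8.109022116163231 [ 0.805  0.571 -0.746  1.716  0.442  1.031 -0.237]
r [213.5 113. ] 58 [ 0.5488 -0.1072  0.03  ]
r [297.9 112.5] 59 [ 0.6238 -0.1174  0.03  ]
r [255.3 263.9] 5047 [ 0.5644 -0.2634  0.03  ]
b [255.2  60.4] 70 [ 0.5919 -0.0697  0.03  ]
b [256.  160.2] 51 [ 0.5805 -0.1548  0.03  ]
b [310.8 258.1] 18 [ 0.6227 -0.2648  0.03  ]
b [165.4 279.5] 11 [ 0.4664 -0.2685  0.03  ]
b [139.5 280.8] 12 [ 0.4386 -0.2662  0.03  ]
b [129.9 325.3] 22 [ 0.413  -0.3209  0.03  ]
b [355.5 354.5] 28 [ 0.6636 -0.3983  0.03  ]
b [350.7 362.7] 55 [ 0.6575 -0.4098  0.03  ]
```

View pics/w3.png

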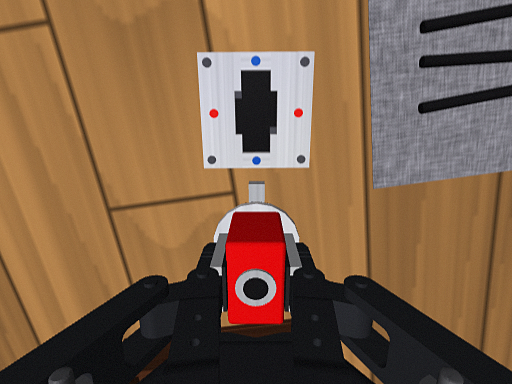

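The wrist picture shows the socket's dots at (255,60), (256,160), (214,113) and (298,113), giving its centre as (0.5863, -0.1122) and the slot at 82.4°. This agrees with the scene view. The held chuck's lug at (257,190) lines up with the slot. I'll move over the hole and stop just above it.

```bash
python3 -m handwheel '[[0,-0.6,0,0,0,0,1],[0,-0.6,0,0,0,0,1],[0,-0.59,0,0,0,0,1],[0,0,0.6,0,0,0,1],[0,0,0.6,0,0,0,1],[0,0,0.6,0,0,0,1],[0,0,0.2,0,0,0,1],[0,0,0,0,0,0,1]]'
python3 - <<'E'
from h import *
o=robot.get_obs(); M=R.from_rotvec(o["tcp_rot"]).as_matrix(); print(o["tool_pos"],"toolx deg",np.degrees(np.arctan2(M[1,0],M[0,0])),o["q"].round(3))
print("tool units to axis",M.T@(np.array([.5863,-.1122,o["tool_pos"][2]])-o["tool_pos"])/.04)
save("d2",robot.capture("side")[100:230,180:350].repeat(4,0).repeat(4,1))
E
```

```text
time: 7.92
tool_pos: [0.5852, -0.1079, 0.0749]
tcp_rot: [-3.134, 0.21, 0.005]
ft_force: [0.1, -0.8, -2.0]
opening: 0.295
[ 0.58524488 -0.10788145  0.07488004] toolx deg -7.665863451988347 [ 0.647  0.662 -0.696  1.787  0.53   0.892 -0.422]
tool units to axis [ 0.04054401  0.10348006 -0.00018531]
```

View pics/d2.png

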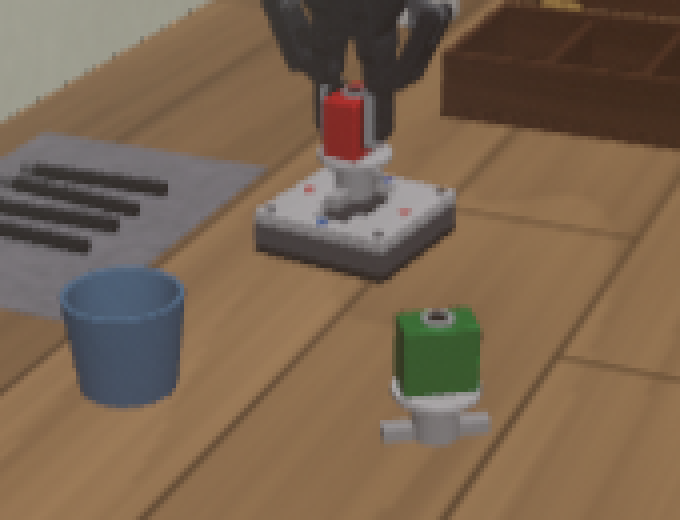

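The side view shows the chuck upright over the slot, with its lug bar just entering at about (345,208). The cup and the green chuck are untouched. I'll correct by about 4 mm and push down.

```bash
python3 -m handwheel '[[0.04,0.085,0,0,0,0,1],[0,0,0.2,0,0,0,1],[0,0,0.2,0,0,0,1],[0,0,0.2,0,0,0,1],[0,0,0.15,0,0,0,1],[0,0,0.05,0,0,0,1],[0,0,0,0,0,0,1],[0,0,0,0,0,0,1]]'
```

```text
time: 8.63
tool_pos: [0.5874, -0.1127, 0.0441]
tcp_rot: [-3.134, 0.21, 0.0]
ft_force: [-0.4, 0.0, -2.7]
opening: 0.296
```

```bash
python3 -m handwheel '[[0,0,0.03,0,0,0,1],[0,0,0.03,0,0,0,1],[0,0,0,0,0,0,1]]'; python3 -m handwheel '[[0,0,0.02,0,0,0,1],[0,0,0.02,0,0,0,1],[0,0,0,0,0,0,1]]'
```

```text
time: 8.88
tool_pos: [0.588, -0.1127, 0.0432]
tcp_rot: [3.134, -0.21, 0.002]
ft_force: [-6.4, -0.3, 20.2]
opening: 0.299
time: 9.13
tool_pos: [0.5883, -0.1128, 0.043]
tcp_rot: [3.133, -0.21, 0.003]
ft_force: [-16.8, 0.1, 47.3]
opening: 0.295
```

It is seated: z is 0.043, as expected for the floor, with a firm reaction. I'll ease the press and twist it clockwise.

```bash
python3 -m handwheel '[[0,0,-0.04,0,0,0,1],[0,0,-0.02,0,0,0,1],[0,0,0,0,0,0.12,1],[0,0,0,0,0,0.12,1],[0,0,0,0,0,0.12,1]]'; python3 -c "
from h import *
o=robot.get_obs(); M=R.from_rotvec(o['tcp_rot']).as_matrix(); print(o['ft_force'],o['moment'],o['tool_pos'],np.degrees(np.arctan2(M[1,0],M[0,0])))"
```

```text
time: 9.55
tool_pos: [0.5881, -0.1129, 0.0432]
tcp_rot: [-3.044, 0.777, -0.002]
ft_force: [1.2, -0.4, 4.7]
opening: 0.301
[ 1.22846888 -0.4251095   4.68337047] [-0.20446039 -0.00249836  0.02695317] [ 0.588098   -0.11290064  0.04315969] -28.646580574204418
```

```bash
python3 -m handwheel '[[0,0,0,0,0,0.12,1],[0,0,0,0,0,0.12,1],[0,0,0,0,0,0.12,1],[0,0,0,0,0,0.12,1],[0,0,0,0,0,0.12,1],[0,0,0,0,0,0.12,1],[0,0,0,0,0,0.12,1],[0,0,0,0,0,0.12,1],[0,0,0,0,0,0.12,1],[0,0,0,0,0,0.12,1],[0,0,0,0,0,0,1],[0,0,0,0,0,0,1]]'; python3 -c "
from h import *
o=robot.get_obs(); M=R.from_rotvec(o['tcp_rot']).as_matrix(); print(o['ft_force'],o['moment'],o['tool_pos'],np.degrees(np.arctan2(M[1,0],M[0,0])),o['q'].round(2))"
```

```text
time: 10.55
tool_pos: [0.5881, -0.1127, 0.0432]
tcp_rot: [-2.083, 2.351, -0.002]
ft_force: [-0.2, -0.7, 7.3]
opening: 0.293
[-0.15748046 -0.74713135  7.32268192] [-0.06143969  0.05554954 -0.05763999] [ 0.58808641 -0.11272019  0.04316154] -96.93330967125945 [ 0.37  0.62 -0.3   1.8   0.26  0.75 -1.76]
```

It has turned to -96.9°, with the lugs about 89° round and little moment. I'll open, retreat upward and check.

```bash
python3 -m handwheel '[[0,0,0,0,0,0,-1],[0,0,0,0,0,0,-1],[0,0,0,0,0,0,-1],[0,0,0,0,0,0,-1],[0,0,0,0,0,0,-1],[0,0,0,0,0,0,-1],[0,0,0,0,0,0,-1],[0,0,-0.4,0,0,0,-1],[0,0,-0.8,0,0,0,-1],[0,0,-0.8,0,0,0,-1],[0,0,-0.8,0,0,0,-1],[0,0,-0.8,0,0,0,-1],[0,0,-0.6,0,0,0,-1],[0,0,0,0,0,0,-1],[0,0,0,0,0,0,-1]]'
python3 - <<'E'
from h import *
w=robot.camera_model("wrist"); im=robot.capture("wrist"); s=robot.capture("side")
hsv=cv2.cvtColor(im,cv2.COLOR_RGB2HSV);H,S,V=[hsv[...,i].astype(int) for i in range(3)]
m=(((H<6)|(H>174))&(S>190)&(V>200)).astype(np.uint8)
k,l,st,ce=cv2.connectedComponentsWithStats(m); i=1+np.argmax(st[1:,4])
cn=max(cv2.findContours((l==i).astype(np.uint8),0,2)[0],key=cv2.contourArea)[:,0]
print(cv2.minAreaRect(np.array([onz(w,*p,.077)[:2] for p in cn.astype(float)],np.float32)))
save("end",np.hstack([im[:,100:412],cv2.resize(s[110:220,185:325],(489,384))]))
E
```

```text
time: 11.8
tool_pos: [0.5879, -0.1129, 0.2118]
tcp_rot: [-2.08, 2.353, -0.003]
ft_force: [-0.7, -0.1, -0.5]
opening: 1.001
((0.5840905904769897, -0.11048831045627594), (0.022933311760425568, 0.043751392513513565), 83.53926849365234)
```

View pics/end.png

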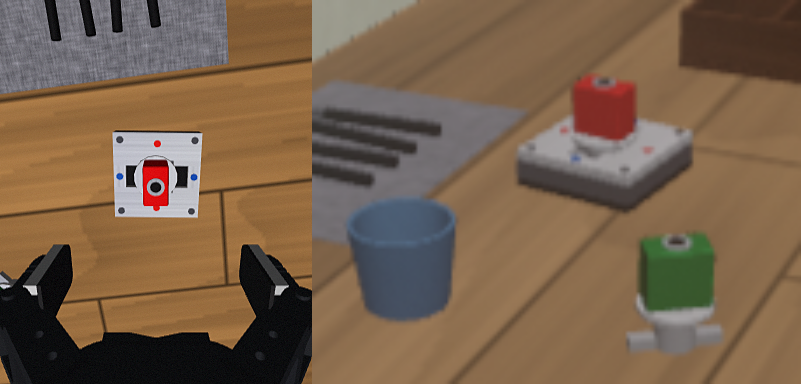

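The picture shows the chuck sitting low in the socket at composite pixel (155,180), its grip along the red dots at (157,144) and (157,208). The gripper is clear, and the cup and green chuck look undisturbed.

```bash
python3 -c "
from h import *
print(robot.finish_job())"
```

```text
the job is handed in; nothing more can be done
None
```

The red chuck is in the socket and locked, and I handed the job in at about 12 s of the 42 s allowed. I took the rightmost of the four red chucks, at about (0.51, 0.335).

- **Insertion:** I lined the lugs up with the slot and pushed down until the socket floor pushed back. The fingers stopped at z = 0.043, as expected for a fully seated chuck. The push peaked at about 47 N on the wrist (limit 120 N), and I eased it off before turning.
- **Locking:** I turned it about 89° clockwise with almost no resistance, then opened the gripper and lifted clear. I did not turn it on to the stop.
- **Last checks:** The final pictures show the chuck upright and low in the socket, with its grip along the red dots. Measured from the wrist camera, it is about 3 mm from the socket's axis and about 89° from the slot. The green chuck and the blue cup look undisturbed in the side view; I did not re-measure their positions.
- **Disagreement:** Two wrist views of the red chuck before the grasp differed by 5 mm in y. I aimed at the later, closer one, and the jaws gripped it squarely. No check failed.

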